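# Wind the spring of a glue press and hold its bolt for the lock nut

### The job

Put the glued-up discs under pressure: lower the raised press arm (it has a wooden cross handle) until its foot sits fully home on the pine block, then reach down into the narrow gap behind the front lug, grip the spring bolt's hex head and turn it clockwise, as seen from the front, until the pointer stands in line with the setting tab. The spring wants to turn the bolt back, so finish while still gripping the head behind the lug and holding it from turning, pointer on the tab, so that a workmate can tighten the lock nut in front: do not let go at the end. Leave the setting tab as it is set, and do not knock away the spanner, sanding block, tape and glue bottle round the press.

Things in the scene. Friction and masses are not known exactly. Their poses are not given: they have to be found in the camera images.
- hold_down: spring hold-down press, fixed to the bench; plywood base 12 mm thick, x -53 to 112, y -205 to 60 mm. Origin on the bench top, below the pivot axis, in the plane of the front lug's rear face; x points from the front (robot side) to the back, y to the left, z up. The pivot axis runs along x, 85 mm above the origin. Rear lug: x 66 to 76 mm, 40 mm wide, top radius 20 mm about the axis
- front_lug (a point): top of the front lug, an upright steel plate: x -10 to 0 mm in the press's frame, 52 mm wide, round top of radius 26 mm about the pivot axis; this point is on its rear face, 111 mm above the bench. Behind it, in the gap open above and at both sides: a 25 mm dia spacer (x 0 to 10), the hex head (10 to 28), a spring of 24 mm dia (28 to 49), the arm's hub of 32 mm dia (49 to 65)
- block_top (a point): middle of the top of the pine block (45 x 45 x 18 mm) on which the arm's foot sits: x 57, y -140, z 40 mm in the press's frame. Below it two wooden discs, 100 mm in dia, 10 mm thick together, among four pins (tops 30 mm above the bench); all fixed
- press_arm (a joint): angle of the press arm about the pivot axis (rad): 0 = down, foot home on the pine block (a stop); grows as it is raised, to 1.2. It starts raised and, being stiff (0.4 N m of friction), stays where it is left. The steel arm (10 mm thick, x 52 to 62 mm) leads from the hub to the right (-y)
- press_handle (a point): middle of the arm's handle, a wooden round bar 17 mm in dia, 62 mm long, parallel to the pivot axis, pointing to the front from the arm's end. Arm down: at x 15, y -185, z 61 mm in the press's frame. It swings about the pivot axis at 187 mm; the arm passes 37 mm behind this point
- spring_bolt: spring bolt: hex head, pointer and lock nut turn as one about the pivot axis. Origin: centre of the hex head, on that axis, 19 mm behind the front lug's rear face. x = axis, z = along the pointer; head 30 mm across flats, 18 mm thick, two flats at y = +-15 mm, parallel to the pointer: fingers coming down along the pointer close on them. The pointer starts leaning 0.33 to 0.57 rad left (+y)
- pointer_tip (a point): point on the bolt's pointer, a dark steel finger 4.5 mm wide in front of the front lug, 33 mm from the axis (it ends at 36 mm). Winding moves it clockwise seen from the front (to -y). A spring, 0.35 N m per rad of turn from a lean of 0.45 rad to the left, with 0.06 N m of friction, turns the bolt back when let go
- setting_ring (a joint): angle of the setting ring about the pivot axis (rad); its tab leans this value - 0.45 to the right (-y) of upright. Clamped stiffly (2 N m)
- setting_tab (a point): the point that the pointer's point must meet: middle of the setting ring's tab, an aluminium tongue 9 mm wide standing out behind the pointer, 33 mm from the axis, taken in the pointer's own plane (15.5 mm in front of the front lug's rear face)
- glue_bottle: bystander: glue bottle 187 mm high, standing left of the press, to the rear; origin under its middle
- wrench: bystander: steel spanner 190 mm long lying in front of the press; origin under its middle
- sanding_block: bystander: sanding block 56 x 97 x 28 mm lying left of the press; origin under its middle
- masking_tape: bystander: roll of masking tape about 97 mm in dia, 25 mm high, lying right of the press; origin under its middle

How it is judged:
By the outcome, as a careful person would: the job done as asked, in the order asked, and still so for the second after the job is handed in, while the arm keeps its last pose, push and grip.
It also fails if it takes over 53 s, if anything falls off the work surface, if the arm or the gripper's body presses on something with over 40 N, if the wrist force passes 120 N, or if a joint passes its speed limit or range.

### The arm

A 6-joint arm with a two-finger parallel gripper is mounted at the origin on a cart in front of the work surface, level with it; the furniture and walls round the work are solid. World frame = base frame: x ahead of the robot, y to its left, z up, the work surface at z = 0. Lengths are in mm, angles in rad, forces in N, time in s.
With the tool pointing down it reaches from about 275 to 725 mm from the base axis. Payload 5.6 kg.
Tool frame: the origin (TCP) lies between the finger pads, 19 mm behind the fingertips; this is the grasp point; z points along the fingers, y is the line along which they close (so a half turn about z gives the same grasp; the last joint's range is limited). The gripper opens to 85 mm and grips with 20 to 120 N. Pads are 22 mm wide; open, the fingers measure 114 mm over their backs; the gripper's body (76 mm by 85 mm) begins 54 mm behind the grasp point. The pads swing forward as they close: fully open they stand 13 mm farther back than shut.
Start: joints at [-0.853, 0.255, 0.108, 0, -1.424, -0.285], TCP at [230.696, -499.272, 249.983] pointing down, gripper open.
Joint ranges: [-2.95, 2.95], [-1.21, 1.97], [-1.09, 1.5], [-2.87, 1.71], [-2.94, -0.07], [-3.05, 3.05]. Speed limits (rad/s): [2.57, 2.57, 3.14, 3.14, 3.14, 3.14].

### API

Orientations are given as a unit quaternion [x, y, z, w].
In Python, from workcell import manip gives the robot as it stands.
- The arm moves only by the shell command python3 -m creep 'ROWS' [FORCE]. ROWS is JSON, a list of rows, each an object with "linear": the shift along the world's x, y, z normalised to -1 to 1, where 1 is 20 cm, a list of three; "rotation": the turn, a rotation vector about the world's x, y, z normalised to -1 to 1, where 1 is 30 degrees, a list of three; "jaw": the opening, from 0 (shut) to 1 (fully open). In form: [{"linear": [tx, ty, tz], "rotation": [ax, ay, az], "jaw": jaw}, ...]. A call has 1 to 12 rows; each row is the pose to reach, as a shift and turn from the pose commanded when the call began; what a row does not reach only later rows make up. A row lasts 1/10 s, in which the tool goes at most 50 mm and 8.59 degrees, less where a joint would pass 70% of its speed; a pose out of reach is approached as far as the arm can. A call with a number of a shift or a turn outside -1 to 1 is refused whole. A call with a gripper value outside its range is refused whole. The fingers move at their own pace and stop on an object; FORCE is the grip in N (left out, the last holds). Time passes only in rows, so rows that repeat a pose let the fingers close. It gives the time, the measured TCP pose, the force, the opening and the grip force at its end, in the units of the state.
- manip.read_state(): the state, without advancing time (a new reading comes with each control period).
- manip.capture(name): name is "scene" or "top" or "wrist"; returns a dict with "frame" (420x560x3 uint8, blue, green, red), "intrinsics" (3x3 intrinsics, pixels), "R" (3x3) and "t" (3): a world point X has camera coordinates R X + t. Camera axes: x right, y down, z forward; pixel columns grow to the right and rows downward; lengths in mm; the calibration is good to about 2 mm. A picture is of the moment at which its call begins. There is no depth.
- manip.close_job(): hands the job in; it is judged then, once.
Trained networks look in the newest picture that a camera, given by its name, has taken for a name from the list of things; names that differ only in an ending like _2 or _b are one class to them, and where a whole thing is asked for, a point or a joint stands for the part that bears it (a point fixed in the world has none). Each returns a list of dicts, best first, with "conf" (0 to 1); they miss things now and then, are a little off and sometimes report something else, mostly with a low value. They report only what shows in the picture. A call takes as long as a camera call.
- manip.recognise(label, camera): "box" ([left, top, right, bottom] in pixels, round what is visible of it).
The state is a dict: "time_s": time; "joint_positions": joint angles; "joint_velocities": joint speeds; "tau": joint torques, N m; "ee_pos": TCP position; "orientation": TCP orientation; "force": force on the tool from outside, world axes, zero at the start; "torque": the same for the moment, N m; "finger_gap": finger opening in mm; "grasp_force": force on a finger pad.
Only numpy, scipy, OpenCV 4.12 (cv2) and the standard library are available. Lean on these libraries where they do the work, as an engineer would, in place of code of your own. Each camera call takes 0.05 s, during which the arm holds its last target. There are 200 camera calls.

## Working session

There is one attempt and no reset: what is moved stays moved. The work goes in short steps, Python scripts to look and compute and a shell command to move; the robot and the scene stay as the last step left them, time stands still between calls to the robot, and variables do not carry over. Pictures are saved under pics/ and viewed, at most 14 in all, crops included, and the job is handed in when it is done.

```bash
mkdir -p pics; ls; cat > h.py <<'E'
import numpy as np, cv2, json
from workcell import manip
def cap(n):
    c=manip.capture(n); return c
def proj(c,X):
    p=np.array(c["R"])@np.array(X,float)+np.array(c["t"]).ravel(); q=np.array(c["intrinsics"])@p; return q[:2]/q[2]
def tri(obs):
    A=[];
    for c,uv in obs:
        P=np.array(c["intrinsics"])@np.c_[np.array(c["R"]),np.array(c["t"]).ravel()]
        A+= [uv[0]*P[2]-P[0], uv[1]*P[2]-P[1]]
    X=np.linalg.svd(np.array(A))[2][-1]; return X[:3]/X[3]
E
python3 - <<'E'
from h import *
print(manip.read_state())
ims=[]
for n in ["scene","top"]:
    c=cap(n); cv2.imwrite(f"pics/{n}0.png",c["frame"]); np.save(f"{n}.npy",c,allow_pickle=True)
    print(n,np.round(-np.array(c["R"]).T@np.array(c["t"]).ravel()),np.round(c["intrinsics"]).tolist())
    for l in "hold_down front_lug block_top press_arm press_handle spring_bolt pointer_tip setting_ring setting_tab glue_bottle wrench sanding_block masking_tape".split():
        r=manip.recognise(l,n); print(l,[(np.round(d["box"]).tolist(),round(d["conf"],2)) for d in r[:2]])
E
```

```text
pics
{'time_s': 0.0, 'joint_positions': array([-8.53373370e-01,  2.55703924e-01,  1.07037033e-01, -5.00553843e-04,
       -1.42385504e+00, -2.84583698e-01]), 'joint_velocities': array([ 0.00106042,  0.00030652, -0.00115399, -0.00122464, -0.00082342,
        0.00017405]), 'tau': array([ 1.11590471e-03, -3.86633670e+01,  2.37946057e+01,  5.36569074e+00,
       -6.01429274e-03,  1.61048723e-05]), 'ee_pos': array([ 230.57236529, -498.85050589,  249.12737714]), 'orientation': array([-2.14698073e-01,  9.76680056e-01,  8.75664985e-04, -1.97284965e-04]), 'force': array([-0.65542606, -0.06942925, -0.58859056]), 'torque': array([-0.006179  , -0.00110033, -0.01709887]), 'grasp_force': 0.0, 'finger_gap': 85.33677997922095}
scene [-186.  615.  772.] [[542.0, 0.0, 285.0], [0.0, 542.0, 207.0], [0.0, 0.0, 1.0]]
hold_down [([246.0, 143.0, 381.0, 265.0], 0.95)]
front_lug [([244.0, 140.0, 376.0, 264.0], 0.88), ([273.0, 139.0, 365.0, 206.0], 0.25)]
block_top [([249.0, 139.0, 382.0, 266.0], 0.69)]
press_arm [([274.0, 139.0, 363.0, 200.0], 0.97), ([279.0, 201.0, 304.0, 227.0], 0.69)]
press_handle [([274.0
[... 592 characters left out ...]
1.0]]
hold_down [([243.0, 159.0, 357.0, 248.0], 0.78)]
front_lug [([245.0, 160.0, 355.0, 247.0], 0.82)]
block_top [([245.0, 159.0, 355.0, 248.0], 0.88)]
press_arm [([271.0, 176.0, 345.0, 229.0], 0.7)]
press_handle [([273.0, 176.0, 345.0, 230.0], 0.6)]
spring_bolt [([259.0, 191.0, 280.0, 218.0], 0.67)]
pointer_tip [([260.0, 192.0, 278.0, 216.0], 0.53), ([244.0, 156.0, 355.0, 247.0], 0.18)]
setting_ring []
setting_tab []
glue_bottle [([221.0, 133.0, 248.0, 156.0], 0.66)]
wrench [([220.0, 214.0, 279.0, 253.0], 0.97)]
sanding_block [([208.0, 171.0, 244.0, 196.0], 0.82), ([245.0, 160.0, 357.0, 247.0], 0.41)]
masking_tape [([350.0, 211.0, 387.0, 249.0], 0.62), ([203.0, 170.0, 244.0, 197.0], 0.53)]
```

```bash
python3 - <<'E'
from h import *
a=cv2.imread("pics/top0.png")[120:270,190:400]; b=cv2.imread("pics/scene0.png")[125:290,190:400]
a=cv2.resize(a,None,fx=3.8,fy=3.8,interpolation=cv2.INTER_CUBIC); b=cv2.resize(b,None,fx=3.6,fy=3.6,interpolation=cv2.INTER_CUBIC)
cv2.imwrite("pics/topc.png",a[:600,:800]);cv2.imwrite("pics/scenec.png",b[:600,:800])
E
```

```text
(no output)
```

View pics/topc.png

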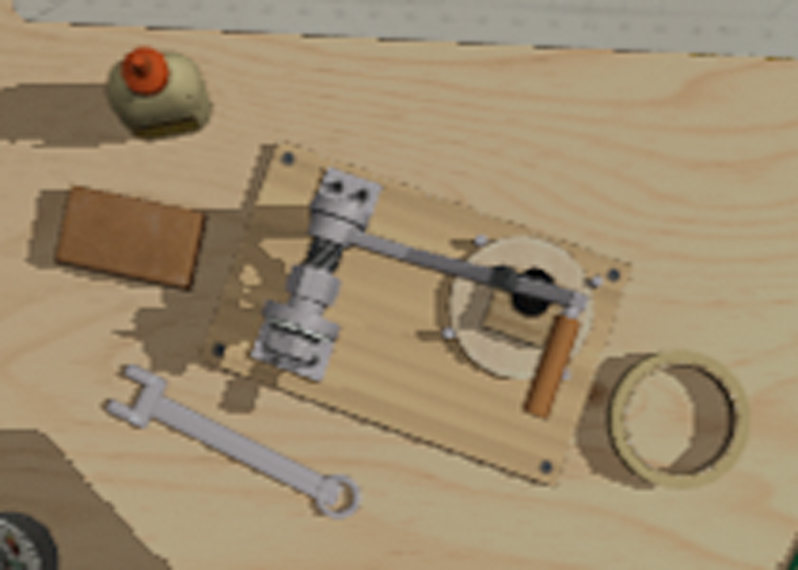

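View pics/scenec.png

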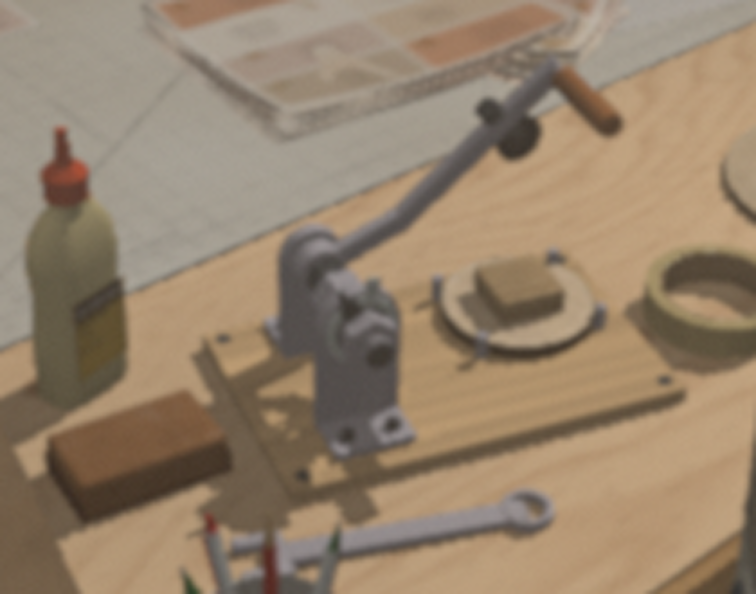

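The top view shows the base corners at crop px (275,143), (630,262), (555,487), (212,362), with the handle from (572,318) to (538,412). In the scene view the pointer and tab are near (375,300), the handle runs (560,72)-(612,125), and the arm is raised about 0.6–0.8 rad. Next I fit the press pose.

```bash
cat >> h.py <<'E'
def arm_pt(a,x=15,r=187):
    # arm down at y -185 z 61 ; rotate about x-axis at z85, raising
    y0,z0=-185,-24; 
    return np.array([x, y0*np.cos(a)-(-z0)*-np.sin(a)*-1*0+ (z0*np.sin(a)), 85+z0*np.cos(a)-y0*np.sin(a)])
def W(p,L):
    x,y,t=p[:3]; c,s=np.cos(t),np.sin(t); L=np.array(L,float)
    return np.array([x+c*L[0]-s*L[1], y+s*L[0]+c*L[1], L[2]])
E
python3 - <<'E'
from h import *
from scipy.optimize import least_squares
T=np.load("top.npy",allow_pickle=True).item();S=np.load("scene.npy",allow_pickle=True).item()
t=lambda u,v:(190+u/3.8,120+v/3.8); s=lambda u,v:(190+u/3.6,125+v/3.6)
fix=[(T,(112,60,12),t(275,143)),(T,(112,-205,12),t(632,262)),(T,(-53,-205,12),t(555,487)),(T,(-53,60,12),t(210,360)),
(S,(-53,-205,12),s(684,390)),(S,(-53,60,12),s(297,490)),(S,(112,60,12),s(205,340)),
(S,(57,-140,40),s(519,277)),(T,(57,-140,40),t(518,315))]
def f(p):
    r=[proj(c,W(p,L))-uv for c,L,uv in fix]
    a=p[3]
    for x,tu,su in((46,t(573,320),s(560,72)),(-16,t(538,412),s(614,127))):
        L=arm_pt(a,x); r+=[proj(T,W(p,L))-tu, proj(S,W(p,L))-su]
    return np.ravel(r)
best=min((least_squares(f,[450,0,y,.7],loss="soft_l1") for y in(-.5,0,.5)),key=lambda r:r.cost)
p=best.x; print(p); print(np.round(best.fun.reshape(-1,2),1).tolist())
np.save("p.npy",p)
for n,L in dict(lug=(0,0,111),bolt=(19,0,85),block=(57,-140,40),handle=arm_pt(p[3]),handle0=arm_pt(0),tipz=(-15.5,0,118)).items(): print(n,np.round(W(p,L),1),np.round(np.hypot(*W(p,L)[:2])))
print("block tri",tri([(T,t(518,315)),(S,s(519,277))]), "handle ends tri",tri([(T,t(573,320)),(S,s(560,72))]),tri([(T,t(538,412)),(S,s(614,127))]))
for n,bt,bs in(("glue",(221,133,248,156),(197,158,226,237)),("wr",(220,214,279,253),0),("sand",(208,171,244,196),0),("tape",(350,211,387,249),0)):
    K=np.linalg.inv(T["intrinsics"]);R=np.array(T["R"]);C=-R.T@np.array(T["t"]).ravel()
    o=[]
    for u,v in((bt[0],bt[1]),(bt[2],bt[3])):
        d=R.T@K@[u,v,1]; o.append(np.round(C-d*(C[2]-15)/d[2])[:2].tolist())
    print(n,o)
E
```

```text
[ 4.98771468e+02 -6.90973293e+00 -3.23296509e-01  7.36995090e-01]
[[0.6, -0.1], [0.5, 0.6], [1.0, 0.1], [-2.5, 1.1], [1.2, -1.3], [-0.5, 0.9], [-1.3, -1.3], [-0.2, 0.1], [2.1, -2.3], [-0.7, -0.5], [0.3, 1.4], [-0.2, 1.2], [-0.6, -0.2]]
lug [498.8  -6.9 111. ] 499.0
bolt [516.8 -12.9  85. ] 517.0
block [ 508.3 -157.8   40. ] 532.0
handle [ 464.3 -156.9  191.6] 490.0
handle0 [ 454.2 -187.1   61. ] 491.0
tipz [484.1  -2.  118. ] 484.0
block tri [ 502.13129272 -151.61732881   46.50740065] handle ends tri [ 493.59205951 -166.67863423  195.02275218] [ 436.42247558 -148.89200289  189.62719172]
glue [[688.0, 127.0], [627.0, 54.0]]
wr [[472.0, 127.0], [370.0, -30.0]]
sand [[586.0, 160.0], [520.0, 64.0]]
tape [[482.0, -218.0], [383.0, -316.0]]
```

```bash
R='{"linear":[0.55,0.85,0.2],"rotation":[0,0,-0.72],"jaw":0}'; python3 -m creep '[{"linear":[0.55,0.85,0.2],"rotation":[0,0,-0.72],"jaw":0},{"linear":[0.55,0.85,0.2],"rotation":[0,0,-0.72],"jaw":0},{"linear":[0.55,0.85,0.2],"rotation":[0,0,-0.72],"jaw":0},{"linear":[0.55,0.85,0.2],"rotation":[0,0,-0.72],"jaw":0},{"linear":[0.55,0.85,0.2],"rotation":[0,0,-0.72],"jaw":0},{"linear":[0.55,0.85,0.2],"rotation":[0,0,-0.72],"jaw":0}]' 40
python3 -m creep '[{"linear":[0.3,0.8,0.1],"rotation":[0,0,-0.72],"jaw":0},{"linear":[0.3,0.8,0.1],"rotation":[0,0,-0.72],"jaw":0},{"linear":[0.3,0.8,0.1],"rotation":[0,0,-0.72],"jaw":0},{"linear":[0.3,0.8,0.1],"rotation":[0,0,-0.72],"jaw":0},{"linear":[0.3,0.8,0.1],"rotation":[0,0,-0.72],"jaw":0},{"linear":[0.3,0.8,0.1],"rotation":[0,0,-0.72],"jaw":0}]'
python3 - <<'E'
from h import *
from scipy.spatial.transform import Rotation as Ro
s=manip.read_state(); M=Ro.from_quat(s["orientation"]).as_matrix(); print(s["time_s"],s["ee_pos"],np.round(M,3).tolist())
c=cap("wrist"); np.save("w1.npy",c,allow_pickle=True); cv2.imwrite("pics/w1.png",c["frame"])
C=-np.array(c["R"]).T@np.array(c["t"]).ravel(); print("cam",C,"in tool",M.T@(C-s["ee_pos"]),"axis",M.T@np.array(c["R"])[2],np.round(c["intrinsics"][0]))
for l in ("press_handle","pointer_tip","setting_tab","front_lug"): print(l,[(np.round(d["box"]).tolist(),round(d["conf"],2)) for d in manip.recognise(l,"wrist")[:2]])
E
```

```text
time_s: 2.0
ee_pos: [342.1, -327.7, 291.0]
orientation: [-0.03, 1.0, -0.0, 0.001]
force: [-1.0, 0.1, 1.5]
finger_gap: 0.5
grasp_force: 0.0
time_s: 2.6
ee_pos: [400.8, -169.2, 309.9]
orientation: [0.159, 0.987, -0.0, -0.0]
force: [-0.4, 0.1, -0.1]
finger_gap: 0.2
grasp_force: 0.0
2.6 [ 400.79363471 -169.19778054  309.8528979 ] [[-0.949, 0.314, -0.0], [0.314, 0.949, -0.0], [0.0, -0.0, -1.0]]
cam [ 337.72434317 -147.45744394  432.91071301] in tool [  66.7365787     0.80337071 -123.04140477] axis [-2.62941317e-01 -4.40579242e-04  9.64811728e-01] [354.   0. 281.]
press_handle [([315.0, 238.0, 472.0, 304.0], 0.9)]
pointer_tip []
setting_tab [([442.0, 205.0, 482.0, 221.0], 0.62)]
front_lug [([270.0, 153.0, 500.0, 306.0], 0.72)]
```

View pics/w1.png

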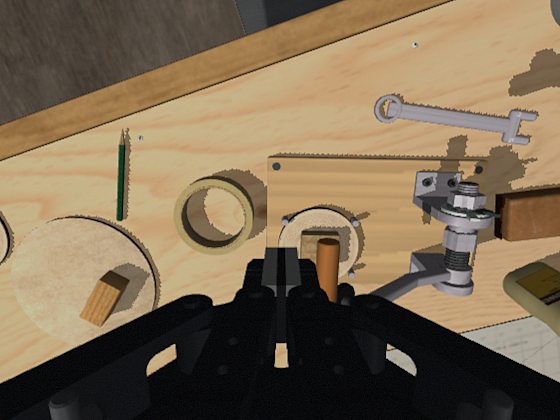

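The wrist view shows the handle's front end at (328,240), the base's front-right corner at (268,156) and the lug with bolt around (465,215). I hold the fit against these points.

```bash
python3 - <<'E'
from h import *
c=np.load("w1.npy",allow_pickle=True).item(); p=np.load("p.npy")
for n,L in dict(cornerFR=(-53,-205,12),cornerFL=(-53,60,12),hfront=arm_pt(p[3],-16),hmid=arm_pt(p[3],15),lug=(0,0,111),lugL=(0,26,85),lugR=(0,-26,85),axfront=(-30,0,85),hub=(57,0,101),discs=(57,-140,22)).items(): print(n,np.round(proj(c,W(p,L))),np.round(W(p,L)))
x=cv2.resize(c["frame"][140:310,260:520],None,fx=3,fy=3,interpolation=cv2.INTER_CUBIC); cv2.imwrite("pics/w1c.png",x)
E
```

```text
cornerFR [264. 158.] [ 383. -184.   12.]
cornerFL [487. 158.] [468.  67.  12.]
hfront [324. 241.] [ 435. -147.  192.]
hmid [322. 280.] [ 464. -157.  192.]
lug [473. 227.] [499.  -7. 111.]
lugL [485. 219.] [507.  18.  85.]
lugR [435. 219.] [491. -32.  85.]
axfront [464. 191.] [470.   3.  85.]
hub [460. 277.] [553. -25. 101.]
discs [316. 247.] [ 508. -158.   22.]
```

View pics/w1c.png

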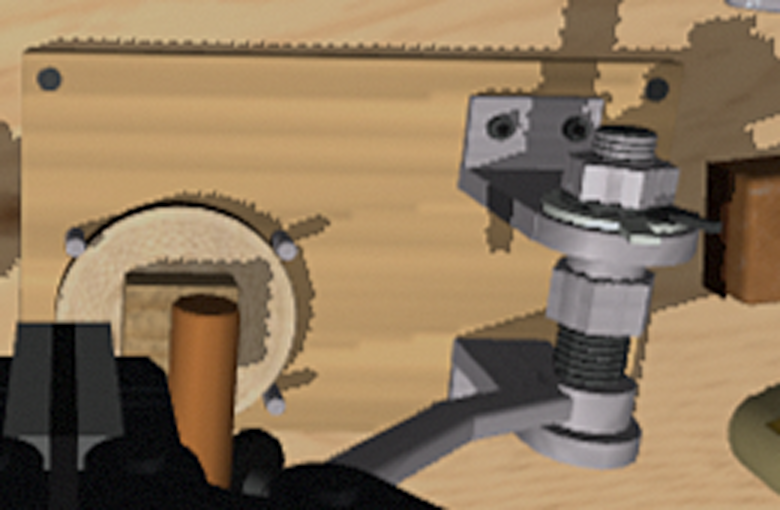

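The crop puts the base corners at (268.3,156.7) and (487.7,160.7), the handle's front end at (328.7,241.7), and the pointer leaning left near (496,214). I refit with these.

```bash
python3 - <<'E'
from h import *
from scipy.optimize import least_squares
T=np.load("top.npy",allow_pickle=True).item();S=np.load("scene.npy",allow_pickle=True).item();Wc=np.load("w1.npy",allow_pickle=True).item()
t=lambda u,v:(190+u/3.8,120+v/3.8); s=lambda u,v:(190+u/3.6,125+v/3.6); w=lambda u,v:(260+u/3,140+v/3)
fix=[(T,(112,60,12),t(275,143)),(T,(112,-205,12),t(632,262)),(T,(-53,-205,12),t(555,487)),
(S,(-53,-205,12),s(684,390)),(S,(-53,60,12),s(297,490)),(S,(112,60,12),s(205,340)),
(S,(57,-140,40),s(519,277)),(Wc,(-53,-205,12),w(25,50)),(Wc,(-53,60,12),w(683,62)),(Wc,(34.5,-162.5,40),w(125,275)),(Wc,(34.5,-117.5,40),w(238,277))]
def f(p):
    r=[proj(c,W(p,L))-uv for c,L,uv in fix]; a=p[3]
    for x,tu,su in((46,t(573,320),s(560,72)),(-16,t(538,412),s(614,127))):
        L=arm_pt(a,x); r+=[proj(T,W(p,L))-tu, proj(S,W(p,L))-su]
    r+=[proj(Wc,W(p,arm_pt(a,-16)))-w(206,305)]
    return np.ravel(r)
b=least_squares(f,[498,-7,-.32,.7],loss="soft_l1",f_scale=.5);p=b.x
print(p,np.round(b.fun.reshape(-1,2),1).tolist()); np.save("p.npy",p)
for a in(p[3],.5,.25,.1,0): print(round(a,2),np.round(W(p,arm_pt(a,8)),1))
print("hex flats",[np.round(proj(Wc,W(p,(x,y,z)))*3-[780,420]).tolist() for x,y,z in((10,0,102.3),(28,0,102.3),(-30,0,85))])
E
```

```text
[ 5.00421816e+02 -5.35664332e+00 -3.34313993e-01  7.46901975e-01] [[0.5, -0.8], [0.1, 1.0], [-0.0, 0.2], [0.5, -0.8], [-1.9, 0.7], [-1.9, -1.7], [-0.7, 0.4], [-2.6, -0.1], [0.8, -1.0], [-1.0, 3.0], [-0.5, 2.8], [-1.7, -0.7], [-0.5, 1.1], [-1.6, 1.0], [-1.7, -0.4], [-0.2, -0.6]]
0.75 [ 458.1 -151.6  193.1]
0.5 [ 450.9 -172.2  152.6]
0.25 [ 447.2 -182.9  107.5]
0.1 [ 446.8 -184.1   79.6]
0 [ 447.3 -182.7   61. ]
hex flats [[627.0, 285.0], [618.0, 336.0], [618.0, 155.0]]
```

```bash
python3 -m creep '[{"linear":[0.285,0.085,-0.2],"rotation":[0,0,0],"jaw":0},{"linear":[0.285,0.085,-0.2],"rotation":[0,0,0],"jaw":0},{"linear":[0.285,0.085,-0.375],"rotation":[0,0,0],"jaw":0},{"linear":[0.285,0.085,-0.375],"rotation":[0,0,0],"jaw":0},{"linear":[0.285,0.085,-0.375],"rotation":[0,0,0],"jaw":0}]' 40
python3 - <<'E'
from h import *
c=cap("wrist"); np.save("w2.npy",c,allow_pickle=True); cv2.imwrite("pics/w2.png",c["frame"]); p=np.load("p.npy")
print(proj(c,W(p,arm_pt(p[3],-16))),proj(c,W(p,arm_pt(p[3],8))),[(np.round(d["box"]).tolist(),round(d["conf"],2)) for d in manip.recognise("press_handle","wrist")[:2]])
E
```

```text
time_s: 3.35
ee_pos: [457.3, -153.2, 235.5]
orientation: [0.16, 0.987, -0.001, -0.0]
force: [0.2, 0.3, 1.5]
finger_gap: -0.1
grasp_force: 0.0
[283.68410108 201.75558339] [283.04571865 248.15584521] [([269.0, 200.0, 491.0, 345.0], 0.78)]
```

View pics/w2.png

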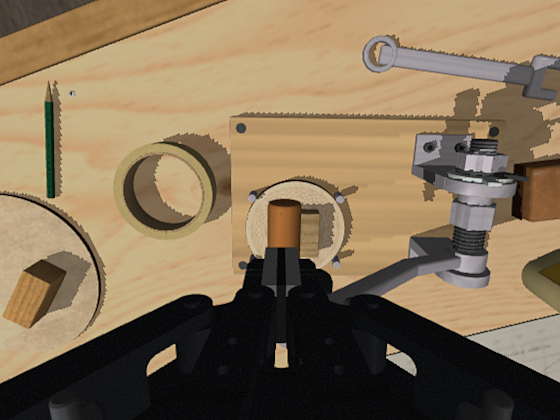

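The handle end sits at (284,208), in line with the fingers at (282,260). Now I push it along its arc.

```bash
python3 -m creep '[{"linear":[0,0,-0.06],"rotation":[0,0,0],"jaw":0},{"linear":[-0.01,-0.03,-0.13],"rotation":[0,0,0],"jaw":0},{"linear":[-0.02,-0.06,-0.2],"rotation":[0,0,0],"jaw":0},{"linear":[-0.035,-0.095,-0.285],"rotation":[0,0,0],"jaw":0},{"linear":[-0.045,-0.12,-0.36],"rotation":[0,0,0],"jaw":0},{"linear":[-0.05,-0.14,-0.44],"rotation":[0,0,0],"jaw":0},{"linear":[-0.053,-0.15,-0.513],"rotation":[0,0,0],"jaw":0},{"linear":[-0.053,-0.155,-0.58],"rotation":[0,0,0],"jaw":0},{"linear":[-0.053,-0.155,-0.65],"rotation":[0,0,0],"jaw":0},{"linear":[-0.053,-0.155,-0.7],"rotation":[0,0,0],"jaw":0},{"linear":[-0.053,-0.155,-0.7],"rotation":[0,0,0],"jaw":0}]' 40
```

```text
time_s: 4.55
ee_pos: [446.3, -183.1, 94.0]
orientation: [0.16, 0.987, 0.0, -0.001]
force: [-1.1, 1.0, 0.2]
finger_gap: 0.1
grasp_force: 0.0
```

```bash
python3 -m creep '[{"linear":[0,0.003,-0.015],"rotation":[0,0,0],"jaw":0},{"linear":[0,0.003,-0.03],"rotation":[0,0,0],"jaw":0},{"linear":[0,0.003,-0.03],"rotation":[0,0,0],"jaw":0}]'
python3 - <<'E'
from h import *
c=cap("wrist"); np.save("w3.npy",c,allow_pickle=True); p=np.load("p.npy")
s=cap("scene"); x=np.vstack([cv2.resize(c["frame"][80:350,140:560],(600,386)),]); 
y=cv2.resize(s["frame"][150:250,230:400],(0,0),fx=4,fy=4)
cv2.imwrite("pics/w3.png",y)
print([np.round(proj(s,W(p,arm_pt(a,-16)))-[230,150])*4 for a in (0,.1,.2)])
E
```

```text
time_s: 4.85
ee_pos: [447.3, -182.6, 89.1]
orientation: [0.16, 0.987, 0.0, 0.0]
force: [0.5, -0.6, 0.4]
finger_gap: 0.1
grasp_force: 0.0
[array([548., 232.]), array([552., 204.]), array([556., 176.])]
```

View pics/w3.png

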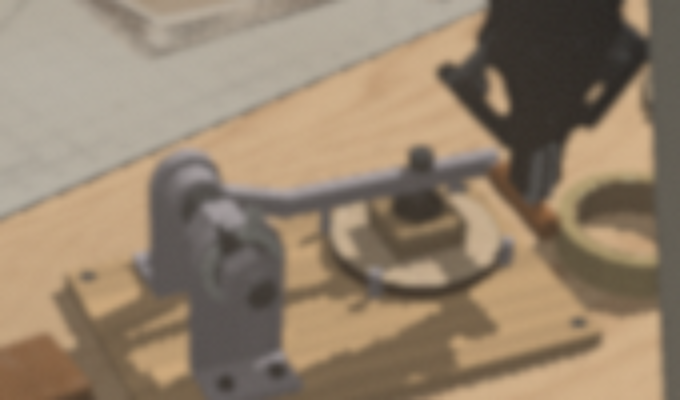

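The arm is down close to the block, with the handle's front end at (548,222) against a predicted (548,232) when fully home. I press on until the force rises.

```bash
python3 -m creep '[{"linear":[0,0,-0.01],"rotation":[0,0,0],"jaw":0},{"linear":[0,0,-0.02],"rotation":[0,0,0],"jaw":0},{"linear":[0,0,-0.02],"rotation":[0,0,0],"jaw":0}]'; python3 -m creep '[{"linear":[0,0,-0.01],"rotation":[0,0,0],"jaw":0},{"linear":[0,0,-0.02],"rotation":[0,0,0],"jaw":0},{"linear":[0,0,-0.02],"rotation":[0,0,0],"jaw":0}]'
```

```text
time_s: 5.25
ee_pos: [447.6, -182.8, 87.8]
orientation: [0.159, 0.987, -0.0, 0.001]
force: [-7.6, 5.8, 21.7]
finger_gap: 0.0
grasp_force: 11.0
time_s: 5.55
ee_pos: [447.7, -182.9, 87.3]
orientation: [0.159, 0.987, -0.001, 0.002]
force: [-18.1, 12.5, 49.9]
finger_gap: -0.2
grasp_force: 25.3
```

The force rose sharply at TCP z 87.8 mm (88.5 expected with the foot home), so the foot is home on a hard stop. I lift off and hover over the bolt.

```bash
python3 -m creep '[{"linear":[0,0,0.2],"rotation":[0,0,0],"jaw":0},{"linear":[0,0,0.45],"rotation":[0,0,0],"jaw":0},{"linear":[0,0,0.6],"rotation":[0,0,0],"jaw":0.5},{"linear":[0.35,0.857,0.6],"rotation":[0,0,-0.02],"jaw":1},{"linear":[0.35,0.857,0.6],"rotation":[0,0,-0.02],"jaw":1},{"linear":[0.35,0.857,0.6],"rotation":[0,0,-0.02],"jaw":1},{"linear":[0.35,0.857,0.6],"rotation":[0,0,-0.02],"jaw":1},{"linear":[0.35,0.857,0.6],"rotation":[0,0,-0.02],"jaw":1},{"linear":[0.35,0.857,0.6],"rotation":[0,0,-0.02],"jaw":1}]' 40
python3 - <<'E'
from h import *
c=cap("wrist"); np.save("w4.npy",c,allow_pickle=True); p=np.load("p.npy")
cv2.imwrite("pics/w4.png",c["frame"])
for n,L in dict(lug=(0,0,111),frontlug=(-10,0,111),hub=(57,0,101),head=(10,0,85),cFR=(-53,-205,12),cFL=(-53,60,12),hend=(-16,-185,61)).items(): print(n,np.round(proj(c,W(p,L)),1))
for l in ("pointer_tip","setting_tab","spring_bolt","setting_ring"): print(l,[(np.round(d["box"]).tolist(),round(d["conf"],2)) for d in manip.recognise(l,"wrist")[:2]])
E
```

```text
time_s: 6.45
ee_pos: [517.1, -10.6, 200.7]
orientation: [0.164, 0.986, -0.0, -0.0]
force: [-0.3, -1.0, -0.1]
finger_gap: 85.5
grasp_force: 0.0
lug [279.  192.4]
frontlug [279.  176.4]
hub [278.9 270.1]
head [279.2 198. ]
cFR [ 37.7 104.2]
cFL [350.6 105.3]
hend [ 29.6 155.3]
pointer_tip [([256.0, 127.0, 312.0, 230.0], 0.94)]
setting_tab [([246.0, 164.0, 317.0, 179.0], 0.86)]
spring_bolt [([253.0, 125.0, 310.0, 230.0], 0.77), ([0.0, 134.0, 31.0, 242.0], 0.45)]
setting_ring [([0.0, 136.0, 29.0, 243.0], 0.68), ([245.0, 162.0, 318.0, 181.0], 0.65)]
```

View pics/w4.png

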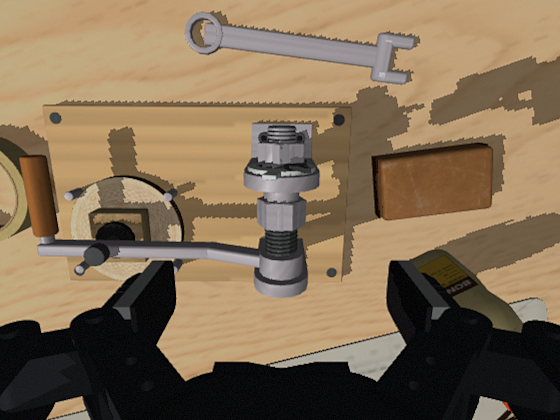

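The view shows the lug axis at column 281 (predicted 279), the lug's rear edge near row 190 and the hex head at (282,212). I zoom on the pointer and tab.

```bash
python3 - <<'E'
from h import *
c=np.load("w4.npy",allow_pickle=True).item(); p=np.load("p.npy")
x=cv2.resize(c["frame"][115:240,225:340],None,fx=5,fy=4.8,interpolation=cv2.INTER_CUBIC); cv2.imwrite("pics/w4c.png",x)
for l in (-.8,-.4,0,.33,.45,.57): # left lean
    q=[proj(c,W(p,(xx,r*np.sin(l),85+r*np.cos(l)))) for xx,r in((-15.5,36),(-15.5,20))]
    print(l,[np.round((a-[225,115])*[5,4.8]).tolist() for a in q])
    h=[(proj(c,W(p,(10,rr*np.sin(l+d),85+rr*np.cos(l+d))))-[225,115])*[5,4.8] for rr in(17.3,) for d in (-np.pi/2,-np.pi/6,np.pi/6,np.pi/2)]
    print("   hex",np.round(h).tolist())
E
```

```text
-0.8 [[58.0, 250.0], [158.0, 237.0]]
   hex [[189.0, 378.0], [148.0, 405.0], [234.0, 428.0], [362.0, 420.0]]
-0.4 [[150.0, 260.0], [208.0, 242.0]]
   hex [[159.0, 387.0], [167.0, 416.0], [287.0, 429.0], [388.0, 410.0]]
0 [[270.0, 265.0], [270.0, 244.0]]
   hex [[146.0, 398.0], [204.0, 425.0], [336.0, 425.0], [395.0, 399.0]]
0.33 [[370.0, 262.0], [322.0, 243.0]]
   hex [[150.0, 408.0], [245.0, 429.0], [369.0, 418.0], [386.0, 390.0]]
0.45 [[403.0, 260.0], [340.0, 242.0]]
   hex [[155.0, 411.0], [260.0, 429.0], [378.0, 416.0], [380.0, 387.0]]
0.57 [[434.0, 258.0], [356.0, 241.0]]
   hex [[162.0, 414.0], [276.0, 429.0], [385.0, 412.0], [372.0, 384.0]]
```

View pics/w4c.png

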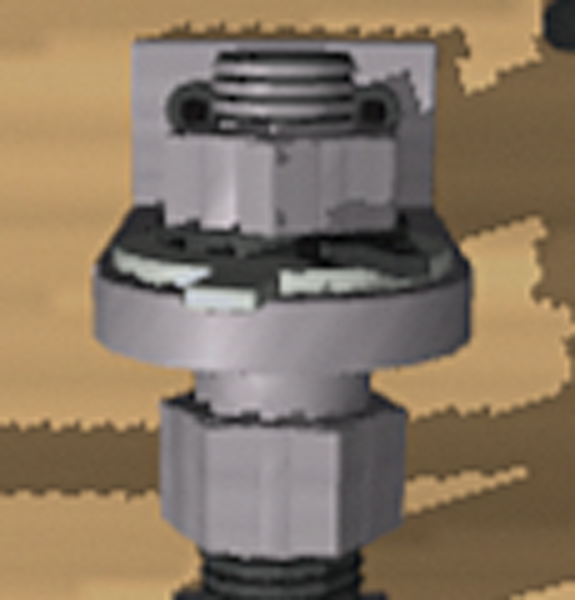

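The pointer leans left, with its tip at crop (428,260): about 0.48 rad, which agrees with the nut's and head's edges. The tab stands right of upright at crop (223,300), about 0.2 rad. The axis is at crop column 282, right under the TCP. I tilt by 0.4 rad and come in along the pointer.

```bash
python3 -m creep '[{"linear":[0.03,0.08,0],"rotation":[-0.24,0.083,0],"jaw":0.65},{"linear":[0.07,0.173,0],"rotation":[-0.48,0.166,0],"jaw":0.65},{"linear":[0.07,0.173,-0.07],"rotation":[-0.721,0.25,0],"jaw":0.65},{"linear":[0.07,0.173,-0.14],"rotation":[-0.721,0.25,0],"jaw":0.65},{"linear":[0.07,0.173,-0.14],"rotation":[-0.721,0.25,0],"jaw":0.65},{"linear":[0.07,0.173,-0.14],"rotation":[-0.721,0.25,0],"jaw":0.65}]' 40
python3 - <<'E'
from h import *
from scipy.spatial.transform import Rotation as Ro
c=cap("wrist"); np.save("w5.npy",c,allow_pickle=True); p=np.load("p.npy"); s=manip.read_state()
x=cv2.resize(c["frame"][60:360,120:440],None,fx=2,fy=2,interpolation=cv2.INTER_CUBIC); cv2.imwrite("pics/w5.png",x)
M=Ro.from_quat(s["orientation"]).as_matrix(); print(s["ee_pos"],np.round(M,3).tolist(),s["finger_gap"])
for k in (0,45,90): print(k,(proj(c,s["ee_pos"]+M[:,2]*k)-[120,60])*2)
for l in (-.2,.4,.48,.55): print(l,(proj(c,W(p,(-15.5,33*np.sin(l),85+33*np.cos(l)))+[.4,1.2,0])-[120,60])*2)
E
```

```text
time_s: 7.3
ee_pos: [531.2, 22.7, 173.6]
orientation: [0.162, 0.967, -0.196, -0.033]
force: [-0.3, -1.2, -0.1]
finger_gap: 55.8
grasp_force: 0.0
[531.52168997  22.63305629 174.25901312] [[-0.945, 0.302, -0.126], [0.327, 0.871, -0.367], [-0.001, -0.388, -0.922]] 55.35324194543213
0 [315.43718797 460.59223611]
45 [317.17553519 373.35824863]
90 [318.23654808 320.11434912]
-0.2 [256.84707533 218.11413076]
0.4 [325.31455275 221.70421548]
0.48 [335.26639385 221.64565887]
0.55 [343.89500126 221.48572231]
```

View pics/w5.png

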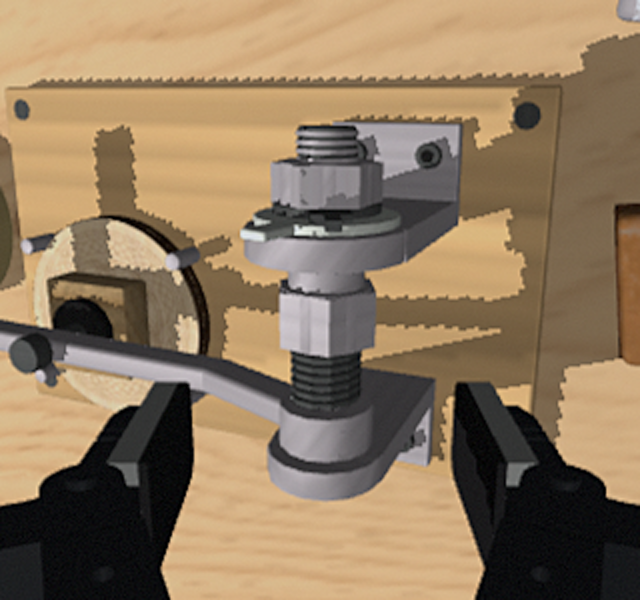

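The hex head is centred at crop column 328, while the fingers' midline runs to about 322, so I shift ~1.8 mm to the left side of the press and then come straight down.

```bash
python3 -m creep '[{"linear":[-0.01,-0.02,-0.1],"rotation":[-0.721e-9,0,0],"jaw":0.65},{"linear":[-0.025,-0.07,-0.2],"rotation":[0,0,0],"jaw":0.65},{"linear":[-0.045,-0.115,-0.3],"rotation":[0,0,0],"jaw":0.65},{"linear":[-0.056,-0.149,-0.39],"rotation":[0,0,0],"jaw":0.65},{"linear":[-0.063,-0.168,-0.445],"rotation":[0,0,0],"jaw":0.65},{"linear":[-0.063,-0.168,-0.445],"rotation":[0,0,0],"jaw":0.65},{"linear":[-0.063,-0.168,-0.445],"rotation":[0,0,0],"jaw":0.65}]' 40
python3 - <<'E'
from h import *
c=cap("wrist"); np.save("w6.npy",c,allow_pickle=True)
x=cv2.resize(c["frame"][40:320,120:440],None,fx=2,fy=2,interpolation=cv2.INTER_CUBIC); cv2.imwrite("pics/w6.png",x)
E
```

```text
time_s: 8.05
ee_pos: [519.3, -10.3, 85.2]
orientation: [0.162, 0.967, -0.195, -0.032]
force: [-0.4, 0.6, -0.0]
finger_gap: 55.6
grasp_force: 0.0
```

View pics/w6.png

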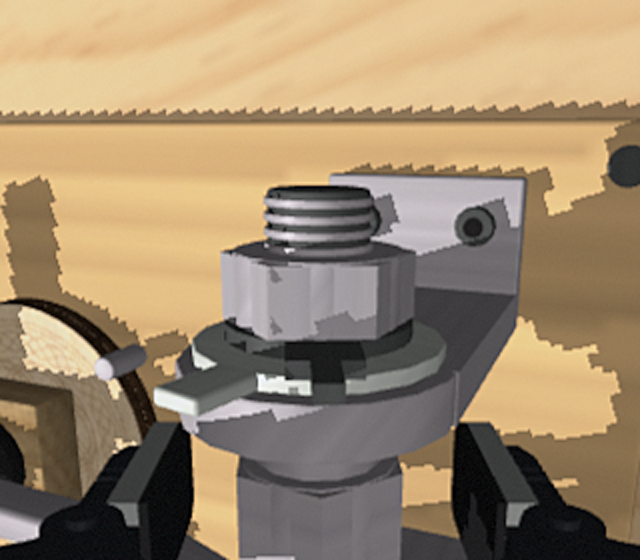

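Very clear: the pointer is at (330,375) and the head at columns 240–402, centred between the pads (190–455). The tab's end is at (180,398). I close now.

```bash
python3 -m creep '[{"linear":[0,0,0],"rotation":[0,0,0],"jaw":0.3},{"linear":[0,0,0],"rotation":[0,0,0],"jaw":0.3},{"linear":[0,0,0],"rotation":[0,0,0],"jaw":0.2},{"linear":[0,0,0],"rotation":[0,0,0],"jaw":0.2},{"linear":[0,0,0],"rotation":[0,0,0],"jaw":0.2},{"linear":[0,0,0],"rotation":[0,0,0],"jaw":0.2}]' 90
python3 - <<'E'
from h import *
from scipy.optimize import least_squares
from scipy.spatial.transform import Rotation as Ro
c=cap("wrist"); np.save("w7.npy",c,allow_pickle=True); s=manip.read_state()
M=Ro.from_quat(s["orientation"]).as_matrix();X=s["ee_pos"]; print(s["ee_pos"],s["force"],s["torque"],s["finger_gap"],s["grasp_force"])
p=np.load("p.npy"); ax=np.array([np.cos(p[2]),np.sin(p[2]),0]); l=np.array([-ax[1],ax[0],0]); u=-M[:,2]
print("tool lean",np.arctan2(u@l,u[2]),"axis err along x",u@ax)
f=np.load("w6.npy",allow_pickle=True).item()
# tab tip centre in w6 crop (180,398) etc: angle as function of lean, various radius / plane
for L in (.5,.45,.4,-.1,-.2,-.3):
    print(L,[(np.round((proj(f,W(p,(-15.5+d,r*np.sin(L),85+r*np.cos(L)))+[.6,1.8,0])-[120,40])*2)).tolist() for r,d in((36,0),(33,0),(38,3),(33,3))])
x=c["frame"]; cv2.imwrite("pics/w7.png",x)
E
```

```text
time_s: 8.7
ee_pos: [518.8, -10.9, 85.4]
orientation: [0.162, 0.967, -0.197, -0.033]
force: [-1.3, -2.7, 5.3]
finger_gap: 28.6
grasp_force: 89.2
[518.7792453  -10.8650586   85.41311863] [-1.44648422 -2.52090011  5.85595456] [-0.3775085   0.31077979 -0.07469593] 27.835969107687028 89.21627615927719
tool lean 0.4011536600504577 axis err along x -0.0014923602168578215
0.5 [[345.0, 390.0], [342.0, 383.0], [347.0, 418.0], [342.0, 404.0]]
0.45 [[331.0, 391.0], [330.0, 383.0], [332.0, 418.0], [330.0, 404.0]]
0.4 [[318.0, 391.0], [318.0, 383.0], [318.0, 418.0], [318.0, 404.0]]
-0.1 [[192.0, 380.0], [205.0, 374.0], [183.0, 405.0], [206.0, 394.0]]
-0.2 [[172.0, 375.0], [187.0, 370.0], [163.0, 400.0], [188.0, 390.0]]
-0.3 [[155.0, 370.0], [172.0, 365.0], [145.0, 394.0], [173.0, 385.0]]
```

```bash
python3 -m creep '[{"linear":[0,0,0],"rotation":[0.15,-0.052,0],"jaw":0.2},{"linear":[0,0,0],"rotation":[0.3,-0.104,0],"jaw":0.2},{"linear":[0,0,0],"rotation":[0.45,-0.156,0],"jaw":0.2},{"linear":[0,0,0],"rotation":[0.6,-0.208,0],"jaw":0.2},{"linear":[0,0,0],"rotation":[0.75,-0.26,0],"jaw":0.2},{"linear":[0,0,0],"rotation":[0.85,-0.295,0],"jaw":0.2},{"linear":[0,0,0],"rotation":[0.85,-0.295,0],"jaw":0.2},{"linear":[0,0,0],"rotation":[0.85,-0.295,0],"jaw":0.2}]' 100
python3 - <<'E'
from h import *
from scipy.spatial.transform import Rotation as Ro
c=cap("wrist"); np.save("w8.npy",c,allow_pickle=True); s=manip.read_state()
M=Ro.from_quat(s["orientation"]).as_matrix(); print(s["ee_pos"],s["force"],s["torque"],s["finger_gap"],s["grasp_force"])
p=np.load("p.npy"); ax=np.array([np.cos(p[2]),np.sin(p[2]),0]); l=np.array([-ax[1],ax[0],0]); u=-M[:,2]
print("tool lean",np.arctan2(u@l,u[2]),"err",u@ax)
x=cv2.resize(c["frame"][150:280,185:375],None,fx=4,fy=4,interpolation=cv2.INTER_CUBIC); cv2.imwrite("pics/w8.png",x)
for L in (0,-.1,-.2,-.3):
    print(L,[(np.round((proj(c,W(p,(-15.5+d,r*np.sin(L),85+r*np.cos(L)))+[.6,1.8,0])-[185,150])*4)).tolist() for r,d in((36,0),(33,0),(20,0),(38,3),(33,3))])
E
```

```text
time_s: 9.55
ee_pos: [518.7, -11.1, 85.5]
orientation: [0.165, 0.986, 0.034, 0.007]
force: [-3.6, -3.4, 10.3]
finger_gap: 28.2
grasp_force: 101.0
[518.74889186 -11.05604821  85.49173759] [-4.42228184 -2.88337657 10.15711015] [-1.11495605  1.44852403  0.0308119 ] 28.134918426360542 101.00751258200034
tool lean -0.06918897138641834 err -0.0013652382956747151
0 [[431.0, 345.0], [427.0, 329.0], [410.0, 272.0], [434.0, 399.0], [426.0, 371.0]]
-0.1 [[377.0, 345.0], [378.0, 330.0], [384.0, 272.0], [375.0, 399.0], [378.0, 371.0]]
-0.2 [[322.0, 343.0], [330.0, 328.0], [358.0, 272.0], [317.0, 397.0], [330.0, 370.0]]
-0.3 [[269.0, 340.0], [282.0, 325.0], [332.0, 270.0], [261.0, 393.0], [283.0, 366.0]]
```

View pics/w8.png

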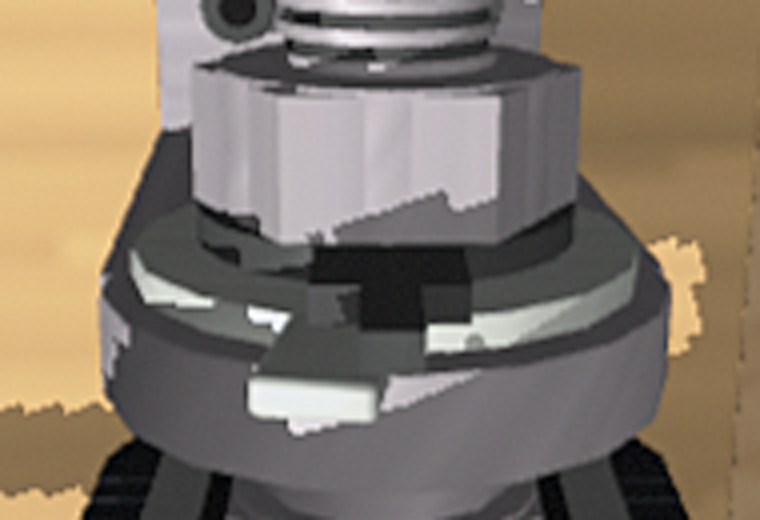

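The pointer is centred at column 391 (360–423) and the tab's end at 315 (250–380), with the axis near 385. At 14.4 px/mm that leaves about 0.135 rad more to wind.

```bash
python3 -m creep '[{"linear":[0,0,0],"rotation":[0.12,-0.042,0],"jaw":0.2},{"linear":[0,0,0],"rotation":[0.243,-0.0845,0],"jaw":0.2},{"linear":[0,0,0],"rotation":[0.243,-0.0845,0],"jaw":0.2},{"linear":[0,0,0],"rotation":[0.243,-0.0845,0],"jaw":0.2}]' 100
python3 - <<'E'
from h import *
from scipy.spatial.transform import Rotation as Ro
c=cap("wrist"); np.save("w9.npy",c,allow_pickle=True); s=manip.read_state()
M=Ro.from_quat(s["orientation"]).as_matrix(); print(s["ee_pos"],s["force"],s["torque"],s["finger_gap"],s["grasp_force"])
p=np.load("p.npy"); ax=np.array([np.cos(p[2]),np.sin(p[2]),0]); l=np.array([-ax[1],ax[0],0]); u=-M[:,2]
print("tool lean",np.arctan2(u@l,u[2]),"err",u@ax)
x=cv2.resize(c["frame"][150:280,185:375],None,fx=4,fy=4,interpolation=cv2.INTER_CUBIC); cv2.imwrite("pics/w9.png",x)
g=cv2.cvtColor(x,cv2.COLOR_BGR2GRAY)
for v in (290,305,320,335,350,365,380,395,405,415): print(v,g[v,230:560:8].tolist())
E
```

```text
time_s: 10.0
ee_pos: [518.7, -11.1, 85.5]
orientation: [0.164, 0.981, 0.1, 0.018]
force: [-4.3, -3.5, 11.0]
finger_gap: 28.4
grasp_force: 101.5
[518.7117346  -11.1148119   85.50144559] [-4.6438419  -3.42773967 10.74554812] [-1.23608827  1.59981713  0.15016461] 28.158719658143855 101.49653373635374
tool lean -0.20395629906267776 err -0.0011762867482143502
290 [78, 79, 77, 80, 78, 78, 79, 78, 77, 79, 96, 95, 96, 97, 96, 94, 78, 20, 26, 29, 27, 29, 26, 24, 62, 94, 94, 95, 63, 52, 50, 81, 79, 78, 77, 79, 79, 78, 78, 81, 79, 79]
305 [180, 160, 128, 82, 77, 54, 60, 68, 73, 75, 90, 90, 88, 88, 89, 88, 75, 20, 29, 30, 26, 28, 24, 28, 28, 81, 76, 47, 49, 49, 47, 81, 76, 72, 71, 69, 69, 88, 89, 108, 126, 142]
320 [232, 235, 236, 237, 237, 239, 240, 243, 245, 249, 150, 103, 89, 87, 89, 87, 63, 22, 28, 27, 27, 28, 28, 27, 27, 50, 48, 68, 69, 64, 68, 151, 145, 144, 145, 144, 143, 143, 142, 143, 141, 138]
335 [239, 242, 198, 164, 163, 244, 237, 236, 236, 236, 235, 243, 129, 71, 74, 73, 79, 88, 90, 88, 87, 89, 88, 86, 86, 75, 67, 171, 139, 145, 145, 145, 146, 146, 146, 148, 148, 148, 148, 144, 111,
[... 500 characters left out ...]
116, 115, 114, 112, 112, 111, 113, 114, 115, 116, 114, 112, 111, 110]
395 [192, 198, 202, 211, 217, 220, 206, 215, 152, 134, 134, 202, 236, 237, 236, 236, 237, 236, 236, 236, 237, 238, 238, 242, 235, 230, 148, 125, 108, 111, 111, 112, 113, 113, 116, 116, 116, 115, 113, 112, 109, 109]
405 [193, 198, 206, 114, 89, 91, 90, 90, 96, 97, 94, 203, 234, 235, 235, 236, 235, 234, 235, 236, 235, 236, 238, 153, 124, 127, 130, 129, 108, 110, 111, 110, 113, 115, 115, 116, 116, 113, 111, 112, 108, 107]
415 [196, 201, 204, 216, 83, 94, 97, 97, 98, 99, 96, 161, 239, 239, 240, 239, 238, 237, 240, 242, 241, 241, 239, 245, 124, 127, 126, 119, 111, 113, 112, 115, 117, 115, 117, 116, 113, 111, 112, 108, 107, 108]
```

View pics/w9.png

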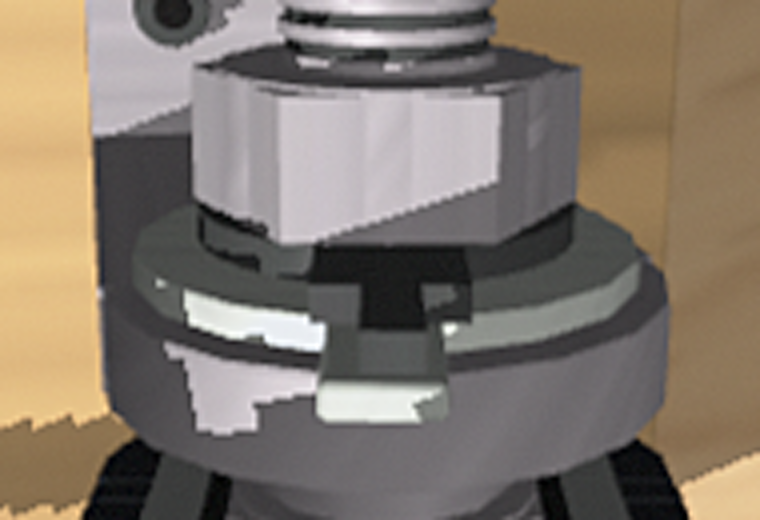

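The tab's end spans 317–449 (centre 383) and the pointer 360–425 (centre 392), so the pointer is ~0.5 mm short. I add 0.016 rad.

```bash
python3 -m creep '[{"linear":[0,0,0],"rotation":[0.029,-0.01,0],"jaw":0.2},{"linear":[0,0,0],"rotation":[0.029,-0.01,0],"jaw":0.2},{"linear":[0,0,0],"rotation":[0.029,-0.01,0],"jaw":0.2},{"linear":[0,0,0],"rotation":[0.029,-0.01,0],"jaw":0.2}]' 100
python3 - <<'E'
from h import *
c=cap("wrist"); p=np.load("p.npy")
x=cv2.resize(c["frame"][150:280,185:375],None,fx=4,fy=4,interpolation=cv2.INTER_CUBIC)
g=cv2.cvtColor(x,cv2.COLOR_BGR2GRAY).astype(int)
for v in (310,316,322): r=np.where(g[v,330:460]<38)[0]+330; print("pointer",v,r.min(),r.max(),(r.min()+r.max())/2)
for v in (345,355,405,412): print("row",v,g[v,306:340:3].tolist(),g[v,425:470:3].tolist())
s=cap("scene")
y=s["frame"]; print([(np.round(d["box"]).tolist(),round(d["conf"],2)) for d in manip.recognise("press_arm","scene")[:1]], manip.read_state()["time_s"])
y=cv2.resize(y[130:290,190:400],None,fx=3.6,fy=3.6,interpolation=cv2.INTER_CUBIC); cv2.imwrite("pics/end.png",y)
E
```

```text
time_s: 10.45
ee_pos: [518.7, -11.1, 85.5]
orientation: [0.163, 0.98, 0.108, 0.019]
force: [-5.5, -3.5, 10.0]
finger_gap: 28.5
grasp_force: 101.5
pointer 310 363 425 394.0
pointer 316 362 425 393.5
pointer 322 362 425 393.5
row 345 [253, 254, 253, 252, 253, 254, 255, 221, 136, 82, 69, 73] [85, 78, 74, 75, 73, 72, 65, 68, 100, 135, 155, 155, 154, 153, 153]
row 355 [28, 26, 30, 33, 34, 36, 56, 77, 83, 82, 78, 74] [85, 78, 74, 74, 73, 74, 73, 72, 76, 71, 67, 65, 59, 56, 53]
row 405 [98, 98, 100, 100, 94, 79, 145, 211, 228, 231, 234, 235] [128, 127, 125, 125, 126, 128, 129, 129, 129, 134, 124, 105, 107, 110, 113]
row 412 [100, 99, 99, 99, 96, 82, 143, 208, 231, 235, 236, 235] [132, 132, 133, 132, 132, 130, 130, 131, 130, 134, 128, 115, 111, 112, 113]
[([289.0, 186.0, 370.0, 210.0], 0.94)] 10.6
```

View pics/end.png

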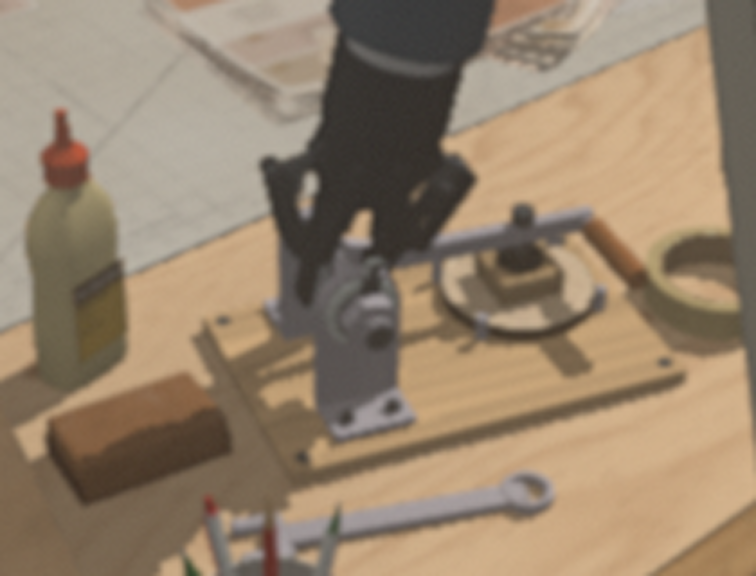

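Pointer 393.5 against tab 389–390, so they are 0.3 mm apart. The press arm is down with its foot on the block, and the bottle, sanding block, spanner and tape stand untouched. One last 0.006 rad, then I hand in while still gripping.

```bash
python3 -m creep '[{"linear":[0,0,0],"rotation":[0.012,-0.004,0],"jaw":0.2},{"linear":[0,0,0],"rotation":[0.012,-0.004,0],"jaw":0.2},{"linear":[0,0,0],"rotation":[0.012,-0.004,0],"jaw":0.2}]' 100
python3 -c "
from h import *
print(manip.close_job())"
```

```text
time_s: 10.9
ee_pos: [518.7, -11.1, 85.5]
orientation: [0.163, 0.98, 0.111, 0.019]
force: [-3.5, -3.2, 10.3]
finger_gap: 28.2
grasp_force: 101.5
the job is handed in; nothing more can be done
None
```

I handed the job in at about 11 s, with no verdict returned: the press arm is down on the pine block, and the bolt is wound until its pointer is within about 0.3 mm of the tab and still gripped at 100 N. Pressing the arm home peaked near 50 N, on the fingertips; the setting ring was not touched, and the spanner, sanding block, tape and glue bottle were not moved.

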